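# Tip the last pasta carton over into its place in the delivery tray

### The arm

A 7-joint arm with a two-finger parallel gripper is mounted at the origin on the work surface. World frame = base frame: x ahead of the robot, y to its left, z up, the work surface at z = 0. Lengths are in m, angles in rad, forces in N, time in s.
With the tool pointing down it reaches from about 0.425 to 0.825 m from the base axis. Payload 3.6 kg.
Tool frame: the origin (TCP) lies at the very end of the fingers, on their centre line; the grasp point (between the pads) lies 19 mm behind it (arm.grasp_offset is the distance from the TCP to the grasp point, in m); y points along the fingers, z is the direction in which the jaws open and shut, and the axes are right-handed (so a half turn about y gives the same grasp; the last joint's range is limited). The gripper opens to 85 mm and grips with 20 to 120 N. Pads are 22 mm wide; open, the fingers measure 114 mm over their backs; the gripper's body (76 mm by 85 mm) begins 54 mm behind the grasp point. The pads swing forward as they close: fully open they stand 13 mm farther back than shut.
Start: joints at [1.145, 0.615, -0.013, 1.423, 0.008, 1.103, -0.04], TCP at [0.253, -0.599, 0.192] pointing down, gripper open.
Joint ranges: [-3.12, 3.12], [-0.3, 2.06], [-1.34, 1.32], [0.26, 2.42], [-1.36, 4.5], [0.01, 1.98], [-2.84, 2.84]. Speed limits (rad/s): [2.79, 2.79, 3.14, 3.14, 3.14, 3.14, 3.14].

### API

Orientations are given as [roll, pitch, yaw] about the fixed x, y, z axes, in that order (R = Rz(yaw) Ry(pitch) Rx(roll)).
In Python, from workcell import arm, optics gives the robot as it stands.
- The arm moves only by the tool move_arm, never from a script. Its argument "plan" is a list of rows, each an object of numbers: "x", "y", "z": the shift along the tool's x, y, z normalised to -1 to 1, where 1 is 15 cm; "roll": the turn about the tool's y normalised to -1 to 1, where 1 is 120 degrees; "gripper": the closure, from -1 (fully open) to 1 (shut), so that 0 is half open. A call has 1 to 20 rows; each row is the pose to reach, as a shift and turn from the pose measured when the call began, along the tool's axes at that moment; what a row does not reach only later rows make up. A row lasts 1/12 s, in which the tool goes at most 41.7 mm and 7.16 degrees, less where a joint would pass 70% of its speed; a pose out of reach is approached as far as the arm can. A call with a number of a shift or a turn outside -1 to 1 is refused whole. A call with a gripper value outside its range is refused whole. The fingers move at their own pace and stop on an object; "grip_force" is the grip in N (left out, the last holds). Time passes only in rows, so rows that repeat a pose let the fingers close. It gives the time, the measured TCP pose, the force and the opening at its end, in the units of the state.
- arm.get_obs(): the state, without advancing time (a new reading comes with each control period).
- optics.read_camera(name): name is "side" or "top" or "wrist"; returns a dict with "color" (420x560x3 uint8, red, green, blue), "range_z" (420x560 float32, m along the optical axis (not along the pixel's ray), 0 where there is no reading), "intrinsics" (3x3 intrinsics, pixels), "R" (3x3) and "t" (3): a world point X has camera coordinates R X + t; the wrist camera has in their place "tool_from_camera" (4x4, takes a point from camera to tool coordinates, whose origin is the TCP and whose axes are the tool frame's). Camera axes: x right, y down, z forward; pixel columns grow to the right and rows downward; lengths in m; the calibration is good to about 2 mm. A picture is of the moment at which its call begins: read the wrist's pose just before it.
- arm.job_done(): hands the job in, once; it reports no verdict.
The state is a dict: "time": time; "joints": joint angles; "joint_velocities": joint speeds; "joint_torque": joint torques, N m; "tool_pos": TCP position; "eef_rot": TCP orientation; "contact_force": force on the tool from outside, world axes, zero at the start; "ft_torque": the same for the moment, N m; "width": finger opening in m.
Only numpy, scipy, OpenCV 4.12 (cv2) and the standard library are available. Lean on these libraries where they do the work, as an engineer would, in place of code of your own. Each camera call takes 0.05 s, during which the arm holds its last target. There are 200 camera calls.

### The job

The last carton of dried pasta still stands on end in the middle of the wooden delivery tray, so the next tray cannot be stacked on top. Without gripping or lifting it, tip it over by pushing near its top so that it falls flat into the empty outlined place in its row, then push it along the tray floor until it lies square and snug against that end wall of the tray. Leave the other three cartons and the flour shaker where they are.

Things in the scene. Friction and masses are not known exactly. Their poses are not given: they have to be found in the camera images.
- tray: Open plywood tray fixed to the bench, 272 (x) x 464 (y) x 70 mm high outside; origin at the centre of its underside. Floor top 10 mm above the bench, walls 12 mm thick. A lath along y on its centre line, 8 mm thick, top 35 mm above the bench, parts two rows, each 120 mm wide and 440 long: the work row (centre line at x = +64 mm, away from the robot) and the full near row (x = -64 mm).
- carton: The carton to tip: rigid kraft paperboard, white band, 0.3-0.65 kg, 95 (x) x 50 (y) x 160 mm (z), origin at its centre. It stands on end near the middle of the work row, broad faces looking along the row (its y within 3 degrees of the tray's y), top 170 mm above the bench. Pushed about 50 mm along the row near the top it falls. Lying flat: centre 35 mm above the bench, z axis along the row.
- place: The empty place: a carton-sized outline, 101 (x) x 160 (y) mm, of 4 mm dark painted line on the tray floor, at one end of the work row (either end; row_mate lies at the other). Origin at the outline's centre on the floor, axes as the tray's. A carton snug against that end wall has its centre above this origin (within 1 mm along the row).
- row_mate: Carton like the first, lying flat and snug against the end wall at the other end of the work row, 95 x 160 mm (long side along the row), 50 mm thick; origin at its very centre. To be left alone.
- near_left: Carton like the others, lying flat in the near row at its left (+y) end; origin at its very centre. To be left alone.
- near_right: Carton like the others, lying flat in the near row at its right (-y) end; origin at its very centre. To be left alone.
- shaker: Steel flour shaker standing on the bench to the left of the tray, 72 mm across, 118 mm tall; origin at the centre of its underside. To be left alone.
Things that resemble listed ones, but are neither listed nor needed, are in the scene too. Leave any green, turquoise or yellow look-alike of the carton alone.

How it is judged:
By the outcome, as a careful person would: the job done as asked, in the order asked, and still so for the second after the job is handed in, with the robot touching nothing.
It also fails if it takes over 38 s, if anything falls off the work surface, if the arm or the gripper's body presses on something with over 40 N, if the wrist force passes 120 N, or if a joint passes its speed limit or range.

## Working session

There is one attempt and no reset: what is moved stays moved. The work goes in short steps, Python scripts to look and compute and a tool call to move; the robot and the scene stay as the last step left them, time stands still between calls to the robot, and variables do not carry over. Pictures are saved under pics/ and viewed, about 8 in all and at most 12, crops included, and the job is handed in when it is done.

Besides the shell and the picture viewer there is one more tool, called after "Call:" as name([rows], argument=value, ...), one row to a line, values as JSON. move_arm: Moves the arm, as the interface text tells. Its arguments: {"type":"object","properties":{"plan":{"type":"array","items":{"type":"object","properties":{"x":{"type":"number","minimum":-1,"maximum":1},"y":{"type":"number","minimum":-1,"maximum":1},"z":{"type":"number","minimum":-1,"maximum":1},"roll":{"type":"number","minimum":-1,"maximum":1},"gripper":{"type":"number"}}}},"grip_force":{"type":"number"}},"required":["plan"]}

```bash
mkdir -p pics; ls
cat > h.py <<'E'
import numpy as np, cv2
from workcell import arm, optics
def snap(n,f):
    c=optics.read_camera(n); cv2.imwrite(f'pics/{f}.png',c['color'][:,:,::-1]); np.savez(f'pics/{f}.npz',**c); return c
def pts(c):
    K=c['intrinsics'];z=c['range_z'];v,u=np.mgrid[:z.shape[0],:z.shape[1]]
    P=np.stack([(u-K[0,2])/K[0,0]*z,(v-K[1,2])/K[1,1]*z,z],-1)
    return (P-c['t'])@c['R']   # R^T (P-t)
E
python3 - <<'E'
from h import *
o=arm.get_obs(); print(o['time'],o['tool_pos'],o['eef_rot'],o['width'])
a=snap('top','top0');b=snap('side','side0')
print(a['R'],a['t'],b['R'],b['t'])
E
```

```text
pics
0.0 [ 0.25269219 -0.59792476  0.19095973] [-1.57335129e+00 -2.06095870e-05 -2.74169527e+00] 0.08489950033721462
[[ 0.10687408 -0.99425894 -0.00520576]
 [-0.97282334 -0.10348541 -0.20713647]
 [ 0.20540857  0.02720181 -0.97829821]] [-4.46663710e-04  6.17371458e-01  1.11914670e+00] [[-0.99757597 -0.06817836  0.01392437]
 [-0.05593513  0.6666298  -0.74328727]
 [ 0.04139371 -0.74226439 -0.66882744]] [0.60253323 0.07010877 1.15725852]
```

View pics/top0.png

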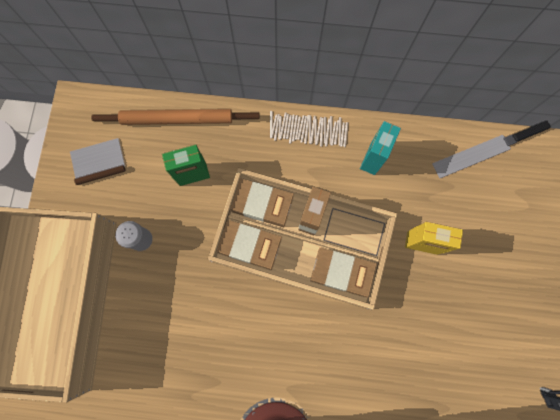

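View pics/side0.png

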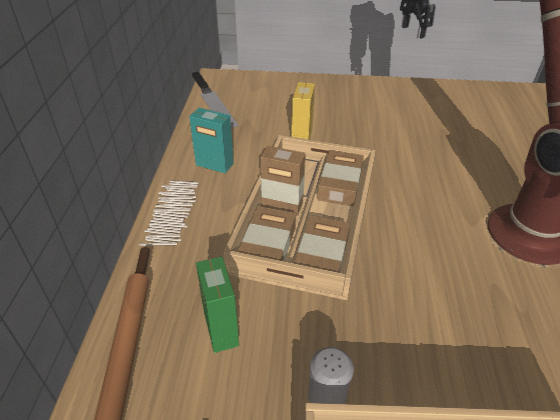

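The top view shows the brown carton upright at about (315,207). The outlined place is to its right, around (355,230), which is the -y end, and row_mate is at (262,202). Next I'll measure the tray and carton from the depth data.

Run:
```python
from h import *
c=np.load('pics/top0.npz'); P=pts(c); 
m=np.zeros(P.shape[:2],bool); m[165:315,200:405]=1
def rect(lo,hi,mm):
    q=P[mm&(P[...,2]>lo)&(P[...,2]<hi)][:,:2].astype(np.float32); r=cv2.minAreaRect(q*1000); return len(q),r,cv2.boxPoints(r)
print('walls',rect(.064,.078,m))
print('carton top',rect(.16,.18,m))
n,r,b=rect(.064,.078,m); ctr=np.array(r[0])/1000
a=np.radians(r[2]); 
if r[1][0]>r[1][1]: a+=np.pi/2   # width axis is long -> y
print(r,np.degrees(a))
# yaw such that tray x axis points away from robot
ex=np.array([np.cos(a),np.sin(a)]); 
if ex[0]<0: ex=-ex
ey=np.array([-ex[1],ex[0]])
T=P[...,:2]-ctr; tx=T@ex; ty=T@ey; z=P[...,2]
print('ctr',ctr,'yaw',np.degrees(np.arctan2(ex[1],ex[0])))
for nm,s in [('walls',m&(abs(z-.07)<.006)),('ctop',m&(z>.16)&(z<.18)),('lying',m&(abs(z-.06)<.004)),('mid',m&(z>.085))]:
    print(nm,s.sum(),np.round(1000*np.percentile(tx[s],[0,2,50,98,100])),np.round(1000*np.percentile(ty[s],[0,2,50,98,100])),z[s].mean())
s=m&(z>.16)&(z<.18); q=(np.stack([tx[s],ty[s]],-1)*1000).astype(np.float32); print(cv2.minAreaRect(q))
for nm,s in [('mate',m&(abs(z-.06)<.003)&(tx>0)&(ty>0.03)&(tx<.118)&(ty<.217)),('nl',m&(abs(z-.06)<.003)&(tx<0)&(ty>0.0)&(tx>-.118)&(ty<.217)),('nr',m&(abs(z-.06)<.003)&(tx<0)&(ty<0)&(tx>-.118)&(ty>-.217))]:
    q=(np.stack([tx[s],ty[s]],-1)*1000).astype(np.float32); print(nm,cv2.minAreaRect(q))
C=cv2.resize(c['color'][165:315,200:405,::-1],None,fx=3.8,fy=3.8,interpolation=cv2.INTER_CUBIC);cv2.imwrite('pics/crop.png',C)
print('base dist to carton etc')
for t in [(64,0),(64,60),(64,-140)]: w=ctr+ex*t[0]/1000+ey*t[1]/1000; print(t,w,np.hypot(*w))
```

```text
walls (2593, ((611.5079345703125, 20.4278564453125), (561.2112426757812, 387.38140869140625), 79.49153137207031), array([[ 369.8887 , -220.14597],
       [ 750.77295, -290.7969 ],
       [ 853.1272 ,  261.00168],
       [ 472.24292,  331.65262]], dtype=float32))
carton top (719, ((610.2364501953125, -36.47977066040039), (49.570186614990234, 95.38847351074219), 76.92027282714844), array([[558.1706   , -49.82832  ],
       [651.0843   , -71.41537  ],
       [662.3023   , -23.131222 ],
       [569.3886   ,  -1.5441742]], dtype=float32))
((611.5079345703125, 20.4278564453125), (561.2112426757812, 387.38140869140625), 79.49153137207031) 169.4915313720703
ctr [0.61150793 0.02042786] yaw -10.508468627929698
walls 2584 [-194. -193.  -80.   77.  194.] [-281. -278.  -28.  182.  281.] 0.06924971322899699
ctop 719 [-39. -37.   8.  54.  57.] [-83. -80. -56. -32. -30.] 0.17017078949814593
lying 5716 [-194. -164.  -97.   57.  194.] [-269. -257.   45.  167.  283.] 0.06025281947722597
mid 968 [-239. -239.   -4.   54.  192.] [-204.  -80.  -52.  269.  277.] 0.28685624635982737
((9.128681182861328, -56.18505859375), (49.57017135620117, 95.38848876953125), 87.4287338256836)
mate ((33.92365264892578, 101.19290161132812), (67.7369613647461, 142.1941375732422), 0.10432552546262741)
nl ((-58.987064361572266, 93.67645263671875), (117.95555114746094, 169.13540649414062), 0.007993428036570549)
nr ((-86.13948059082031, -121.74212646484375), (197.15615844726562, 68.36534881591797), 77.46006774902344)
base dist to carton etc
(64, 0) [0.67443452 0.00875548] 0.6744913533628047
(64, 60) [0.68537738 0.06774916] 0.688717718106466
(64, -140) [ 0.6489012  -0.12889643] 0.6615792194880965
```

View pics/crop.png

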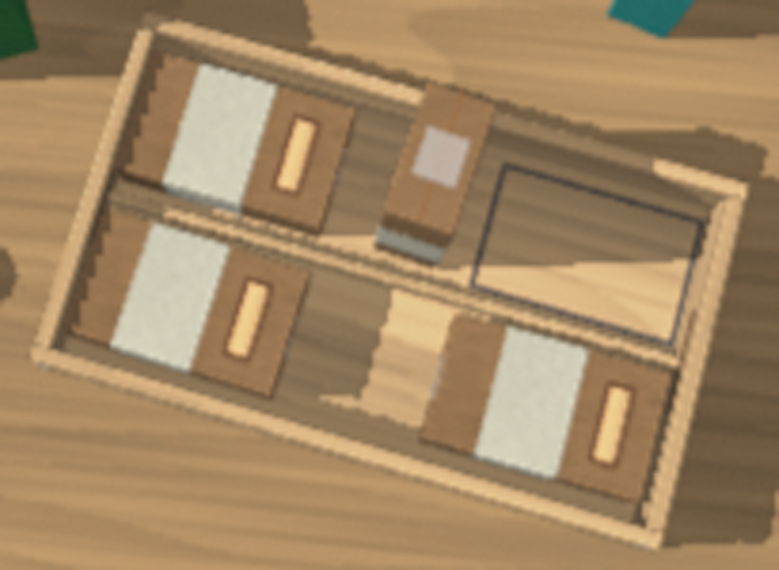

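The crop shows the tray's outer corners at about (152,20), (748,188), (660,548) and (35,356). The outline runs (505,165)–(705,222)–(672,345)–(473,285), and the carton top spans (427,85)–(495,105)–(450,235)–(385,222). The rectangle fit picked up stray objects, so I'll use these hand-picked corners.

```bash
cat >> h.py <<'E'
def onz(c,uv,z):
    K=c['intrinsics'];R=c['R'];t=c['t'];o=-R.T@t
    d=np.c_[np.linalg.solve(K,np.c_[uv,np.ones(len(uv))].T).T]@R
    return (o+d*((z-o[2])/d[:,2])[:,None])[:,:2]
def fit(model,obs): # rigid 2d
    A=np.array(model,float);mA=A.mean(0);mB=obs.mean(0)
    H=(A-mA).T@(obs-mB);th=np.arctan2(H[0,1]-H[1,0],H[0,0]+H[1,1])
    Rm=np.array([[np.cos(th),-np.sin(th)],[np.sin(th),np.cos(th)]]);t=mB-Rm@mA
    return t,th,np.linalg.norm(A@Rm.T+t-obs,axis=1)
E
python3 - <<'E'
from h import *
c=np.load('pics/top0.npz')
px=lambda a:np.array(a)/3.8+[200-.5+.13,165-.5+.13]
w=onz(c,px([(152,20),(748,188),(660,548),(35,356)]),.07)
t,th,r=fit([(.136,.232),(.136,-.232),(-.136,-.232),(-.136,.232)],w); print('tray',t,np.degrees(th),r)
Rm=np.array([[np.cos(th),-np.sin(th)],[np.sin(th),np.cos(th)]])
o=onz(c,px([(505,165),(705,222),(672,345),(473,285)]),.01); print('outline tray',((o-t)@Rm*1000).round(1))
P=pts(c);L=(P[...,:2]-t)@Rm*1000;z=P[...,2]
ib=(abs(L[...,0])<130)&(abs(L[...,1])<225)
def rc(s): return s.sum(),cv2.minAreaRect(L[s].astype(np.float32))
print('wall',rc((abs(z-.07)<.005)&(abs(L[...,0])<150)&(abs(L[...,1])<245)))
print('ctop',rc(ib&(z>.16)&(z<.18)))
lay=ib&(abs(z-.06)<.004)
for n,s in [('mate',(L[...,0]>8)&(L[...,0]<116)&(L[...,1]>20)&(L[...,1]<216)),('nl',(L[...,0]<-8)&(L[...,0]>-116)&(L[...,1]>0)&(L[...,1]<216)),('nr',(L[...,0]<-8)&(L[...,0]>-116)&(L[...,1]<0)&(L[...,1]>-216))]: print(n,rc(lay&s))
E
```

```text
tray [ 0.54385934 -0.01984979] -10.613102043178328 [0.0070713  0.00393145 0.00407802 0.00432072]
outline tray [[ 114.1  -58.4]
 [ 115.  -216.3]
 [  16.5 -214.8]
 [  17.3  -59.5]]
wall (np.int64(2319), ((1.903717041015625, 3.65740966796875), (272.83673095703125, 464.6142272949219), 0.0849509984254837))
ctop (np.int64(719), ((68.30445861816406, -4.120412826538086), (49.570167541503906, 95.38848114013672), 87.53337097167969))
mate (np.int64(1652), ((65.61981201171875, 118.19668579101562), (96.6091079711914, 195.80813598632812), 0.333710253238678))
nl (np.int64(1769), ((-61.14137268066406, 138.79173278808594), (154.9224853515625, 95.29349517822266), 89.4134750366211))
nr (np.int64(1927), ((-58.92813491821289, -132.63385009765625), (95.61183166503906, 165.6338653564453), 0.8049132823944092))
```

```bash
cat >> h.py <<'E'
a0=np.radians(-10.613);R0=np.array([[np.cos(a0),-np.sin(a0)],[np.sin(a0),np.cos(a0)]])
T0=np.array([.54386,-.01985])+R0@[.0019,.00366]
TY=np.radians(-10.53);RT=np.array([[np.cos(TY),-np.sin(TY)],[np.sin(TY),np.cos(TY)]])
from scipy.spatial.transform import Rotation as Ro
def need(targets):
    o=arm.get_obs();p=np.array(o['tool_pos']);R=Ro.from_euler('xyz',o['eef_rot']).as_matrix()
    jaw=(np.degrees(np.arctan2(R[1,2],R[0,2])))
    print('t',round(o['time'],2),'tcp tray',(RT.T@(p[:2]-T0)*1000).round(1),'z',round(p[2]*1000,1),'jaw-yaw rel tray',round(jaw+10.53,2),'w',o['width'],'F',np.round(o['contact_force'],1))
    for t in targets:
        w=np.r_[T0+RT@(np.array(t[:2])/1000),t[2]/1000]
        print(t,'tool xyz units',(R.T@(w-p)/.15).round(3))
E
python3 -c "
from h import *
print(T0)
need([(65,75,270),(66,75,145)])"
```

```text
[ 0.54640158 -0.01660254]
t 0.1 tcp tray [-182.5 -625.3] z 191.1 jaw-yaw rel tray -56.56 w 0.08518091893722672 F [-0.7  0.1  0.1]
(65, 75, 270) tool xyz units [-3.95  -0.519 -2.988]
(66, 75, 145) tool xyz units [-3.955  0.314 -2.982]
```

Call:
move_arm([
  {"x": 0, "y": -0.25, "z": 0, "gripper": -0.2},
  {"x": -0.1, "y": -0.5, "z": -0.08, "gripper": -0.2},
  {"x": -0.35, "y": -0.52, "z": -0.26, "gripper": -0.2},
  {"x": -0.6, "y": -0.52, "z": -0.45, "gripper": -0.2},
  {"x": -0.8, "y": -0.52, "z": -0.6, "gripper": -0.2},
  {"x": -0.99, "y": -0.52, "z": -0.75, "gripper": -0.2},
  {"x": -0.99, "y": -0.52, "z": -0.75, "gripper": -0.2},
], grip_force=40)

```text
schema error: expected keys x, y, z, roll, gripper
```

Call:
move_arm([
  {"x": -0.2, "z": -0.15, "roll": -0.05},
  {"x": -0.4, "z": -0.3, "roll": -0.1},
  {"x": -0.6, "z": -0.45, "roll": -0.15},
  {"x": -0.8, "z": -0.6, "roll": -0.2},
  {"x": -0.99, "z": -0.75, "roll": -0.22},
  {"x": -0.99, "z": -0.75, "roll": -0.22},
])

```text
schema error: expected keys x, y, z, roll, gripper
```

```bash
python3 -c "
from h import *
need([(65,75,270),(66,75,145)])"
```

```text
t 0.1 tcp tray [-182.5 -625.3] z 191.1 jaw-yaw rel tray -56.56 w 0.08518091893722672 F [-0.7  0.1  0.1]
(65, 75, 270) tool xyz units [-3.95  -0.519 -2.988]
(66, 75, 145) tool xyz units [-3.955  0.314 -2.982]
```

Call:
move_arm([
  {"x": 0, "y": -0.25, "z": 0, "roll": 0, "gripper": -0.2},
  {"x": -0.1, "y": -0.5, "z": -0.08, "roll": 0, "gripper": -0.2},
  {"x": -0.35, "y": -0.52, "z": -0.26, "roll": 0, "gripper": -0.2},
  {"x": -0.6, "y": -0.52, "z": -0.45, "roll": 0, "gripper": -0.2},
  {"x": -0.8, "y": -0.52, "z": -0.6, "roll": 0, "gripper": -0.2},
  {"x": -0.99, "y": -0.52, "z": -0.75, "roll": 0, "gripper": -0.2},
  {"x": -0.99, "y": -0.52, "z": -0.75, "roll": 0, "gripper": -0.2},
], grip_force=40)

```text
time: 0.68
tool_pos: [0.353, -0.4266, 0.2695]
eef_rot: [-1.578, 0.007, -2.726]
contact_force: [1.1, 0.7, 0.1]
width: 0.0511
```

Call:
move_arm([
  {"x": -0.2, "y": 0, "z": -0.15, "roll": -0.05, "gripper": -0.2},
  {"x": -0.4, "y": 0, "z": -0.3, "roll": -0.1, "gripper": -0.2},
  {"x": -0.6, "y": 0, "z": -0.45, "roll": -0.15, "gripper": -0.2},
  {"x": -0.8, "y": 0, "z": -0.6, "roll": -0.2, "gripper": -0.2},
  {"x": -0.99, "y": 0, "z": -0.75, "roll": -0.22, "gripper": -0.2},
  {"x": -0.99, "y": 0, "z": -0.75, "roll": -0.22, "gripper": -0.2},
])

```text
time: 1.18
tool_pos: [0.448, -0.2541, 0.2716]
eef_rot: [-1.576, 0.017, -2.249]
contact_force: [1.2, 1.0, 0.0]
width: 0.0515
```

```bash
python3 -c "
from h import *
need([(65,75,270),(66,75,145)])"
```

```text
t 1.18 tcp tray [ -53.4 -251.5] z 271.6 jaw-yaw rel tray -28.33 w 0.05150998970769356 F [1.2 1.  0. ]
(65, 75, 270) tool xyz units [-2.29   0.05  -0.338]
(66, 75, 145) tool xyz units [-2.279  0.883 -0.328]
```

Call:
move_arm([
  {"x": -0.25, "y": 0, "z": -0.04, "roll": -0.05, "gripper": -0.2},
  {"x": -0.5, "y": 0, "z": -0.08, "roll": -0.1, "gripper": -0.2},
  {"x": -0.75, "y": 0, "z": -0.12, "roll": -0.16, "gripper": -0.2},
  {"x": -1, "y": 0, "z": -0.15, "roll": -0.21, "gripper": -0.2},
  {"x": -1, "y": 0, "z": -0.15, "roll": -0.215, "gripper": -0.2},
  {"x": -1, "y": 0, "z": -0.15, "roll": -0.215, "gripper": -0.2},
])

```text
time: 1.68
tool_pos: [0.5252, -0.1207, 0.2737]
eef_rot: [-1.569, 0.018, -1.793]
contact_force: [0.6, -0.1, -0.4]
width: 0.0511
```

```bash
python3 -c "
from h import *
need([(65,75,270),(66,75,145)])"
```

```text
t 1.68 tcp tray [  -1.8 -106.2] z 273.7 jaw-yaw rel tray -2.23 w 0.05114237307029158 F [ 0.6 -0.1 -0.4]
(65, 75, 270) tool xyz units [-1.224  0.048  0.398]
(66, 75, 145) tool xyz units [-1.209  0.881  0.403]
```

Call:
move_arm([
  {"x": -0.25, "y": 0, "z": 0.1, "roll": 0, "gripper": -0.2},
  {"x": -0.5, "y": 0, "z": 0.2, "roll": 0, "gripper": -0.2},
  {"x": -0.75, "y": 0, "z": 0.3, "roll": 0, "gripper": -0.2},
  {"x": -1, "y": 0, "z": 0.4, "roll": 0, "gripper": -0.2},
  {"x": -1, "y": 0, "z": 0.4, "roll": 0, "gripper": -0.2},
])

```text
time: 2.1
tool_pos: [0.6189, 0.0211, 0.2755]
eef_rot: [-1.57, 0.026, -1.784]
contact_force: [-0.3, 1.2, -0.6]
width: 0.0512
```

Call:
move_arm([
  {"x": -0.23, "y": 0.05, "z": 0, "roll": 0, "gripper": -0.2},
  {"x": -0.23, "y": 0.05, "z": 0, "roll": 0, "gripper": -0.2},
  {"x": -0.23, "y": 0.05, "z": 0, "roll": 0, "gripper": -0.2},
])

```text
time: 2.35
tool_pos: [0.6256, 0.056, 0.2676]
eef_rot: [-1.573, 0.026, -1.782]
contact_force: [0.6, 0.5, -0.3]
width: 0.0513
```

```bash
python3 -c "
from h import *
need([(65,75,270),(66,75,145),(66,28,145)])
snap('side','s1')"
```

```text
t 2.35 tcp tray [64.6 85.9] z 267.6 jaw-yaw rel tray -1.6 w 0.051348885893329685 F [ 0.6  0.5 -0.3]
(65, 75, 270) tool xyz units [ 0.072 -0.018  0.005]
(66, 75, 145) tool xyz units [0.093 0.815 0.013]
(66, 28, 145) tool xyz units [0.406 0.807 0.022]
```

View pics/s1.png

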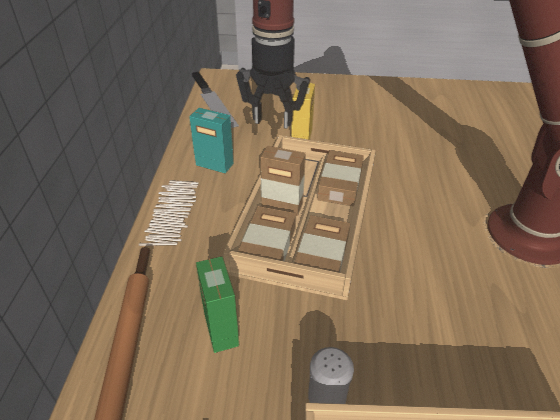

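The tool appears in the picture with its tips around (275,118). I'll check that against the projected TCP.

```bash
python3 -c "
from h import *
c=np.load('pics/s1.npz')
for X in [arm.get_obs()['tool_pos'],np.r_[T0+RT@[.0664,-.0078],.17],np.r_[T0+RT@[.136,.232],.07]]:
    q=c['K'] if 'K' in c else c['intrinsics']; p=q@(c['R']@np.array(X)+c['t']); print(X,p[:2]/p[2],p[2])
print(c['range_z'][115:122:3,255:295:4])
print('cam',-c['R'].T@c['t'])
"
```

```text
[0.62589963 0.05341714 0.26800324] [271.49490289 141.12701327] 0.9642692658501595
[ 0.6102579  -0.03640581  0.17      ] [281.61345833 154.73295325] 1.0958414299639252
[0.72250933 0.18663638 0.07      ] [220.56194315 252.88104978] 1.001814402226274
[[0.9227407  0.9251274  1.5436453  1.5410743  1.5494227  1.542775
  1.5513326  1.5477811  0.9015928  0.90532   ]
 [0.92145014 0.9303024  1.5356066  1.5309533  1.5349658  1.5431437
  1.5326197  1.5349414  0.90538627 0.90768284]
 [0.9297563  0.93527305 1.5182556  1.5267278  1.5153035  1.5193176
  1.5223664  1.5245779  0.907676   0.9115393 ]]
cam [0.557091   0.85333492 0.81772731]
```

```bash
python3 -c "
from h import *
c=np.load('pics/s1.npz');P=pts(c)
L=(P[...,:2]-T0)@RT*1000;z=P[...,2]*1000
s=(abs(z-70)<5)&(abs(L[...,0])<165)&(abs(L[...,1])<260)
print('wall',s.sum(),cv2.minAreaRect(L[s].astype(np.float32)))
s=(abs(z-170)<6)&(abs(L[...,0])<165)&(abs(L[...,1])<90)
print('ctop',s.sum(),cv2.minAreaRect(L[s].astype(np.float32)))
s=(z>230)&(z<400)&(abs(L[...,0]-65)<120)&(abs(L[...,1]-80)<120)
print('tool',s.sum(),L[s].min(0),L[s].max(0),z[s].min(), np.percentile(z[s],[1,5]))
for v,u in [(118,258),(122,260),(118,290),(125,263),(250,236),(247,240),(150,283)]: print(v,u,L[v,u],z[v,u])
v,u=np.nonzero(s);print(u.min(),u.max(),v.min(),v.max())
"
```

```text
wall 2284 ((-3.5592498779296875, -2.46112060546875), (469.8961486816406, 271.9482421875), 89.94019317626953)
ctop 591 ((63.46110153198242, -9.223287582397461), (54.434349060058594, 95.45021057128906), 88.45439147949219)
tool 1333 [-2.30078642 65.93040488] [129.60966414 103.03082688] 310.40575857395504 [312.91926823 322.27367326]
118 258 [89.84329025 93.04889538] 323.90825823649647
122 260 [ 233.18487115 -386.95551633] 0.07266394867293705
118 290 [26.33975041 91.73887461] 333.7565199228935
125 263 [ 218.80120981 -371.63729725] 0.7782572080496815
250 236 [119.28012189 185.55148315] 34.85490071949826
247 240 [-148.47195379  857.24065248] 817.7273106647128
150 283 [-148.47195379  857.24065248] 817.7273106647128
237 308 78 128
```

Run:
```python
from h import *
o=arm.get_obs(); c=snap('wrist','w1')
R=Ro.from_euler('xyz',o['eef_rot']).as_matrix();p=np.array(o['tool_pos'])
c=dict(c);M=c['tool_from_camera'];K=c['intrinsics'];z=c['range_z'];v,u=np.mgrid[:z.shape[0],:z.shape[1]]
Q=np.stack([(u-K[0,2])/K[0,0]*z,(v-K[1,2])/K[1,1]*z,z],-1)
tl=Q@M[:3,:3].T+M[:3,3]; W=tl@R.T+p
L=(W[...,:2]-T0)@RT*1000;zz=W[...,2]*1000; ok=z>0
h,e=np.histogram(zz[ok],bins=np.arange(-30,300,5)); print([(int(a),int(b)) for a,b in zip(e,h) if b>800])
for lo,hi in [(158,182),(52,66)]:
    s=ok&(zz>lo)&(zz<hi); print(s.sum(),np.median(zz[s]),cv2.minAreaRect(L[s].astype(np.float32)) if s.sum() else 0)
near=ok&(np.abs(tl).max(-1)<.12)&(tl[...,1]<.02); print('finger tool coords',near.sum(), np.percentile(tl[near],[1,50,99],axis=0) if near.any() else 0)
s=cv2.imread('pics/s1.png')[50:180,190:350]; s=cv2.resize(s,None,fx=2.5,fy=3,interpolation=2)
w=cv2.imread('pics/w1.png'); w=cv2.resize(w,(400,300)); cv2.imwrite('pics/mix.png',np.hstack([s[:300],w[:,:]])) if s.shape[0]>=300 else None
```

```text
[(-5, 27155), (0, 79002), (5, 5640), (10, 10274), (15, 1028), (20, 1159), (25, 1433), (30, 2496), (35, 2290), (40, 1324), (45, 1388), (50, 1464), (55, 6502), (60, 20320), (65, 3717), (70, 6117), (165, 998), (170, 3551)]
5302 170.43294226808632 ((183.4931640625, -61.413421630859375), (78.86087036132812, 363.61572265625), 65.68656921386719)
27950 60.62555108828448 ((109.13561248779297, -1.28021240234375), (474.0172424316406, 443.0866394042969), 0.22717255353927612)
finger tool coords 30251 [[-0.01803871 -0.11977888 -0.05968629]
 [-0.01128106 -0.10174753  0.00060459]
 [ 0.01005378 -0.05002655  0.0600755 ]]
```

View pics/mix.png

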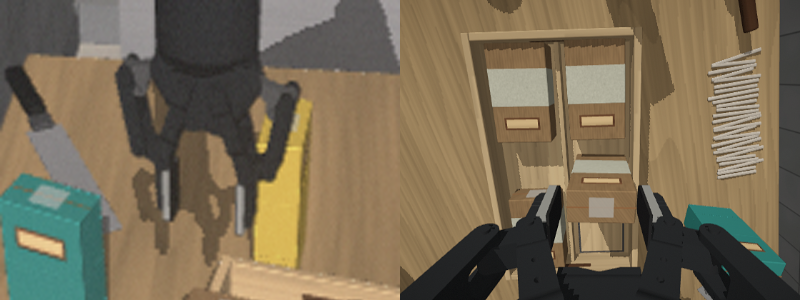

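The left crop shows the fingertips at about (165,222) and (240,235), higher than the projected TCP. I'll measure the tips in the wrist depth as a second check.

Run:
```python
from h import *
c=np.load('pics/w1.npz');M=c['tool_from_camera'];K=c['intrinsics'];z=c['range_z'];v,u=np.mgrid[:z.shape[0],:z.shape[1]]
Q=np.stack([(u-K[0,2])/K[0,0]*z,(v-K[1,2])/K[1,1]*z,z],-1);tl=(Q@M[:3,:3].T+M[:3,3])*1000
f=(z>0)&(z<.25); print(f.sum(),z[f].max())
for side in (-1,1):
    s=f&(tl[...,2]*side>0); y=tl[...,1][s]; i=np.argsort(y)[-2000:]; q=tl[s][i]; print(side,q.max(0),np.percentile(q,[5,50,95],axis=0).round(1))
print(M.round(3))
for X in [(0,0,25),(0,-19,25),(0,-40,25),(0,0,-25),(0,-40,-25)]:
    m=np.linalg.inv(M)@np.r_[np.array(X)/1000,1]; p=K@m[:3]; print(X,p[:2]/p[2])
o=arm.get_obs();R=Ro.from_euler('xyz',o['eef_rot']).as_matrix();print(arm.grasp_offset)
```

```text
42080 0.15779576
-1 [ 10.97028259 -42.36245339 -25.01316636] [[-11.8 -79.9 -37.5]
 [ -7.7 -66.4 -26.6]
 [  7.6 -48.8 -25.3]]
1 [ 10.83655636 -42.57664032  39.52989379] [[-11.8 -79.9  25.7]
 [ -7.6 -66.4  27. ]
 [  7.6 -48.8  37.9]]
[[ 0.     0.95   0.312 -0.08 ]
 [ 0.    -0.312  0.95  -0.182]
 [ 1.    -0.    -0.     0.   ]
 [ 0.     0.     0.     1.   ]]
(0, 0, 25) [319.36712134 239.92346134]
(0, -19, 25) [323.44581829 253.85888724]
(0, -40, 25) [329.02190556 272.91035195]
(0, 0, -25) [237.03248461 239.93546807]
(0, -40, -25) [227.18156639 272.92114606]
0.0187
```

Both cameras put the fingertips about 42 mm above the stated TCP. I'll test this by contact: go to the nominal height first and approach gently.

Call:
move_arm([
  {"x": 0.09, "y": 0.25, "z": 0.01, "roll": 0, "gripper": -0.2},
  {"x": 0.09, "y": 0.5, "z": 0.01, "roll": 0, "gripper": -0.2},
  {"x": 0.09, "y": 0.7, "z": 0.01, "roll": 0, "gripper": -0.2},
  {"x": 0.09, "y": 0.81, "z": 0.01, "roll": 0, "gripper": -0.2},
  {"x": 0.09, "y": 0.81, "z": 0.01, "roll": 0, "gripper": -0.2},
  {"x": 0.15, "y": 0.81, "z": 0.01, "roll": 0, "gripper": -0.2},
  {"x": 0.22, "y": 0.81, "z": 0.01, "roll": 0, "gripper": -0.2},
  {"x": 0.29, "y": 0.81, "z": 0.01, "roll": 0, "gripper": -0.2},
  {"x": 0.34, "y": 0.81, "z": 0.01, "roll": 0, "gripper": -0.2},
  {"x": 0.36, "y": 0.81, "z": 0.01, "roll": 0, "gripper": -0.2},
  {"x": 0.36, "y": 0.81, "z": 0.01, "roll": 0, "gripper": -0.2},
])

```text
time: 3.37
tool_pos: [0.6169, -0.0005, 0.1465]
eef_rot: [-1.569, 0.022, -1.791]
contact_force: [-0.4, 0.3, 0.6]
width: 0.0512
```

```bash
python3 -c "
from h import *
need([(65,28,145),(65,28,115),(65,-32,115)])
c=snap('side','s2');P=pts(c);L=(P[...,:2]-T0)@RT*1000;z=P[...,2]*1000
s=(z>130)&(z<260)&(abs(L[...,0]-65)<45)&(abs(L[...,1]-20)<60)
for lo in range(130,230,10):
  q=s&(z>lo)&(z<lo+10)
  if q.sum(): print(lo,q.sum(),L[q].min(0).round(),L[q].max(0).round())
img=cv2.imread('pics/s2.png')[90:260,190:390];cv2.imwrite('pics/s2c.png',cv2.resize(img,None,fx=3,fy=3,interpolation=2))
"
```

```text
t 3.37 tcp tray [66.4 28.7] z 146.5 jaw-yaw rel tray -2.07 w 0.05116441627658579 F [-0.4  0.3  0.6]
(65, 28, 145) tool xyz units [ 0.005  0.01  -0.009]
(65, 28, 115) tool xyz units [ 0.01   0.21  -0.009]
(65, -32, 115) tool xyz units [0.409 0.201 0.005]
130 128 [20.  9.] [109.  18.]
140 135 [20.  7.] [110.  19.]
150 125 [20.  8.] [108.  19.]
160 352 [ 20. -36.] [110.  19.]
170 125 [ 21. -34.] [108.  20.]
180 3 [34. 23.] [90. 36.]
190 42 [26. 12.] [102.  40.]
200 64 [25. 14.] [104.  41.]
210 66 [25. 12.] [104.  42.]
220 54 [25. 12.] [104.  41.]
```

View pics/s2c.png

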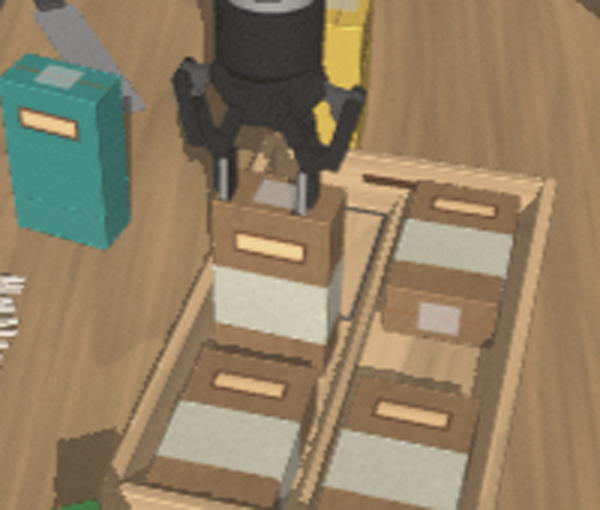

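The crop shows both fingertips still above the carton top, ending at rows 200–212. So the tips are about 42 mm shorter than the TCP, and there was no contact force. I'll back off, go down until the tips are about 20 mm below the carton top, and push.

Call:
move_arm([
  {"x": -0.1, "y": 0, "z": -0.005, "roll": 0, "gripper": -0.2},
  {"x": -0.11, "y": 0, "z": -0.005, "roll": 0, "gripper": -0.2},
  {"x": -0.11, "y": 0.13, "z": -0.005, "roll": 0, "gripper": -0.2},
  {"x": -0.11, "y": 0.26, "z": -0.005, "roll": 0, "gripper": -0.2},
  {"x": -0.11, "y": 0.26, "z": -0.005, "roll": 0, "gripper": -0.2},
  {"x": -0.07, "y": 0.26, "z": -0.005, "roll": 0, "gripper": -0.2},
  {"x": -0.03, "y": 0.26, "z": -0.005, "roll": 0, "gripper": -0.2},
  {"x": 0.01, "y": 0.26, "z": -0.005, "roll": 0, "gripper": -0.2},
  {"x": 0.04, "y": 0.26, "z": -0.005, "roll": 0, "gripper": -0.2},
  {"x": 0.06, "y": 0.26, "z": -0.005, "roll": 0, "gripper": -0.2},
])

```text
time: 4.25
tool_pos: [0.6151, -0.0077, 0.1082]
eef_rot: [-1.567, 0.024, -1.791]
contact_force: [0.2, 0.3, -0.0]
width: 0.051
```

```bash
python3 -c "
from h import *
need([(65,-25,108)])
c=snap('side','s3');P=pts(c);L=(P[...,:2]-T0)@RT*1000;z=P[...,2]*1000
s=(abs(L[...,0]-65)<50)&(abs(L[...,1]-20)<80)
for lo in range(65,200,15):
  q=s&(z>lo)&(z<lo+15)
  if q.sum(): print(lo,q.sum(),L[q].min(0).round(),L[q].max(0).round(), np.median(L[q],axis=0))
"
```

```text
t 4.25 tcp tray [65.9 21.3] z 108.2 jaw-yaw rel tray -2.06 w 0.05095774183110158 F [ 0.2  0.3 -0. ]
(65, -25, 108) tool xyz units [ 0.309 -0.006  0.005]
65 200 [ 15. -37.] [110.  17.] [58.42771071 11.65693069]
80 215 [ 15. -36.] [110.  17.] [57.22258218 10.84326099]
95 208 [ 15. -30.] [111.  17.] [57.49888656 10.24872638]
110 222 [ 15. -30.] [110.  15.] [57.59574371  9.26020291]
125 210 [ 15. -34.] [111.  14.] [56.74618434  8.48986171]
140 176 [ 15. -34.] [111.  30.] [58.70858785  8.14313693]
155 289 [ 15. -45.] [110.  34.] [66.35491406  7.46073112]
170 262 [ 17. -38.] [110.  32.] [71.59097071  1.56442816]
185 95 [17.  6.] [114.  36.] [90.4013499  27.57144867]
```

It's tipping rather than sliding, so I'll carry on pushing.

Call:
move_arm([
  {"x": 0.04, "y": 0, "z": 0, "roll": 0, "gripper": -0.2},
  {"x": 0.08, "y": 0, "z": 0, "roll": 0, "gripper": -0.2},
  {"x": 0.12, "y": 0, "z": 0, "roll": 0, "gripper": -0.2},
  {"x": 0.16, "y": 0, "z": 0, "roll": 0, "gripper": -0.2},
  {"x": 0.2, "y": 0, "z": 0, "roll": 0, "gripper": -0.2},
  {"x": 0.24, "y": 0, "z": 0, "roll": 0, "gripper": -0.2},
  {"x": 0.28, "y": 0, "z": 0, "roll": 0, "gripper": -0.2},
  {"x": 0.31, "y": 0, "z": 0, "roll": 0, "gripper": -0.2},
  {"x": 0.31, "y": 0, "z": 0, "roll": 0, "gripper": -0.2},
  {"x": 0.31, "y": 0, "z": 0, "roll": 0, "gripper": -0.2},
])

```text
time: 5.13
tool_pos: [0.6046, -0.0541, 0.1068]
eef_rot: [-1.568, 0.023, -1.792]
contact_force: [-0.3, 0.3, -0.2]
width: 0.0511
```

```bash
python3 -c "
from h import *
need([(65,0,108),(64,0,0)])
c=snap('side','s4');P=pts(c);L=(P[...,:2]-T0)@RT*1000;z=P[...,2]*1000
s=(abs(L[...,0]-65)<54)&(L[...,1]<40)&(L[...,1]>-216)
for lo in range(15,140,15):
  q=s&(z>lo)&(z<lo+15)
  if q.sum(): print(lo,q.sum(),L[q].min(0).round(),L[q].max(0).round(), np.median(L[q],axis=0))
q=s&(abs(z-60)<4);print(cv2.minAreaRect(L[q].astype(np.float32)))
img=cv2.imread('pics/s4.png')[90:290,190:390];cv2.imwrite('pics/s4c.png',cv2.resize(img,None,fx=3,fy=3,interpolation=2))
"
```

```text
t 5.13 tcp tray [ 64.1 -26.3] z 106.8 jaw-yaw rel tray -2.13 w 0.05108241752476553 F [-0.3  0.3 -0.2]
(65, 0, 108) tool xyz units [-0.175 -0.004 -0.001]
(64, 0, 0) tool xyz units [-0.158  0.716 -0.01 ]
15 106 [ 14. -63.] [109. -24.] [ 56.46945662 -30.32888705]
30 125 [  12. -101.] [107. -18.] [ 49.27519113 -24.48976148]
45 272 [  11. -133.] [110. -12.] [ 52.78027958 -21.16418751]
60 525 [  11. -141.] [110. -16.] [ 59.44922693 -45.40288919]
75 504 [  11. -126.] [108. -49.] [ 57.9126192  -78.42292354]
90 393 [  11. -147.] [106. -86.] [  66.65611279 -113.08664744]
105 229 [  11. -165.] [ 104. -121.] [  75.12262264 -144.23420392]
120 1 [  15. -154.] [  15. -154.] [  14.71132262 -154.41872191]
135 3 [ 88. -39.] [ 89. -25.] [ 88.56681029 -31.76262188]
((59.77791976928711, -78.6990966796875), (130.19883728027344, 95.12464904785156), 86.8003921508789)
```

View pics/s4c.png

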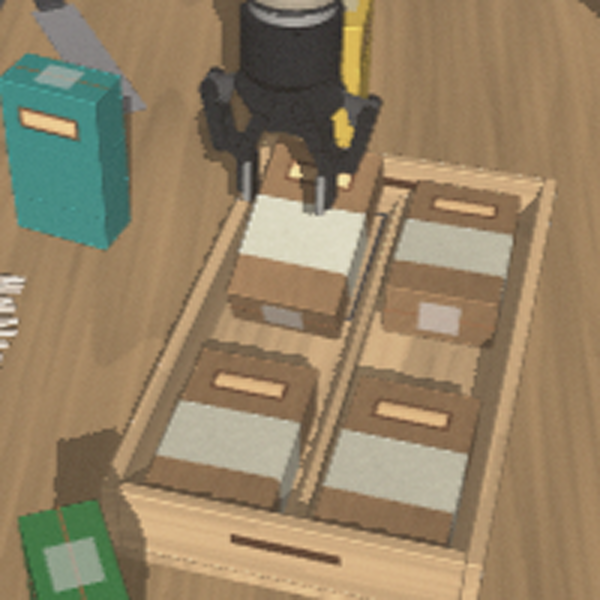

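The carton is mid-fall and square with the row, and the fingers aren't touching it. I'll back off and let it settle, then measure.

Call:
move_arm([
  {"x": -0.15, "y": 0, "z": 0, "roll": -0.017, "gripper": -0.2},
  {"x": -0.3, "y": 0, "z": 0, "roll": -0.017, "gripper": -0.2},
  {"x": -0.3, "y": 0, "z": 0, "roll": -0.017, "gripper": -0.2},
  {"x": -0.3, "y": 0, "z": 0, "roll": -0.017, "gripper": -0.2},
  {"x": -0.3, "y": 0, "z": 0, "roll": -0.017, "gripper": -0.2},
  {"x": -0.3, "y": 0, "z": 0, "roll": -0.017, "gripper": -0.2},
])

```text
time: 5.68
tool_pos: [0.6144, -0.011, 0.1078]
eef_rot: [-1.567, 0.022, -1.757]
contact_force: [-0.4, -0.7, 0.3]
width: 0.0512
```

```bash
cat > m.py <<'E'
from h import *
import sys
n=sys.argv[1]
for cam in ('side','top'):
    c=snap(cam,n+cam);P=pts(c);L=(P[...,:2]-T0)@RT*1000;z=P[...,2]*1000
    for nm,x0,x1,y0,y1 in [('carton',8,119,-216,30),('mate',8,119,40,216),('nl',-119,-8,0,216),('nr',-119,-8,-216,0)]:
        q=(abs(z-60)<4)&(L[...,0]>x0)&(L[...,0]<x1)&(L[...,1]>y0)&(L[...,1]<y1)
        if nm=='carton': print(cam,'zmax',np.percentile(z[(L[...,0]>x0)&(L[...,0]<x1)&(L[...,1]>y0)&(L[...,1]<y1-20)],99))
        q=cv2.erode(q.astype(np.uint8),np.ones((2,2)))>0
        r=cv2.minAreaRect(L[q].astype(np.float32)); b=cv2.boxPoints(r); print(cam,nm,q.sum(),np.round(r[0],1),np.round(r[1],1),round(r[2],1),'box',b.min(0).round(1),b.max(0).round(1))
    s=(abs(z-70)<5)&(abs(L[...,0])<165)&(abs(L[...,1])<260)
    r=cv2.minAreaRect(L[s].astype(np.float32));print(cam,'wall',r)
need([(64,15,3),(64,-48,3)])
E
python3 m.py a
```

```text
side zmax 518.0081906198312
side carton 938 [  56.5 -114.5] [157.1  91.4] 87.2 box [   6.9 -195.2] [106.  -33.7]
side mate 1897 [ 58.5 134.8] [ 92.4 151. ] 0.1 box [12.2 59.2] [104.9 210.4]
side nl 2025 [-67.2 134.1] [152.5  92.4] 89.2 box [-114.6   57.1] [-19.9 211. ]
side nr 1253 [ -66.1 -131.5] [ 92.  159.6] 0.6 box [-112.9 -211.8] [-19.3 -51.2]
side wall ((-3.1239013671875, -2.71343994140625), (470.7619323730469, 272.7581481933594), 89.97645568847656)
top zmax 552.5871432024366
top carton 229 [  81.2 -181.4] [91.9 47.2] 36.3 box [  30.2 -227.6] [ 132.2 -135.2]
top mate 1193 [ 62.5 136. ] [ 92.9 154. ] 0.1 box [15.9 58.9] [109. 213.]
top nl 1405 [-63.4 135.2] [154.6  92.1] 89.2 box [-110.5   57.2] [-16.3 213.1]
top nr 153 [-80.7 -62.7] [80.4 34.6] 28.7 box [-124.3  -97.2] [-37.1 -28.2]
top wall ((-0.132476806640625, 0.25836181640625), (272.670654296875, 464.05389404296875), 0.02156904526054859)
t 5.78 tcp tray [65.8 17.9] z 107.9 jaw-yaw rel tray -0.15 w 0.05133045081615554 F [-0.   0.1 -0.8]
(64, 15, 3) tool xyz units [ 0.035  0.698 -0.015]
(64, -48, 3) tool xyz units [ 0.455  0.689 -0.014]
```

View pics/aside.png

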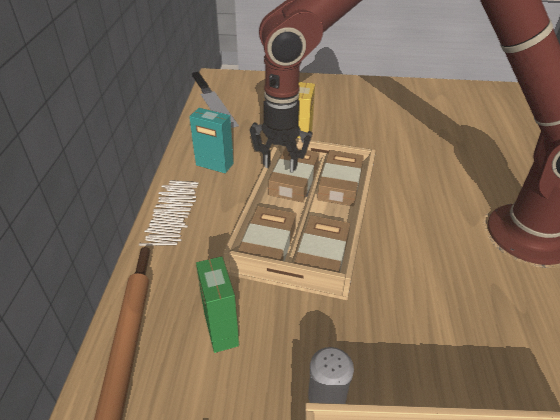

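It has fallen flat and the rear face is at y ≈ -31 mm, with about 27 mm still to slide. Its yaw is about -2.8° and it sits roughly 4 mm toward the lath. I'll lower the fingers behind it.

Call:
move_arm([
  {"x": 0.02, "y": 0.2, "z": -0.01, "roll": -0.001, "gripper": -0.2},
  {"x": 0.02, "y": 0.4, "z": -0.01, "roll": -0.001, "gripper": -0.2},
  {"x": 0.02, "y": 0.55, "z": -0.01, "roll": -0.001, "gripper": -0.2},
  {"x": 0.02, "y": 0.65, "z": -0.01, "roll": -0.001, "gripper": -0.2},
  {"x": 0.02, "y": 0.69, "z": -0.01, "roll": -0.001, "gripper": -0.2},
  {"x": 0.02, "y": 0.69, "z": -0.01, "roll": -0.001, "gripper": -0.2},
])

```text
time: 6.28
tool_pos: [0.612, -0.0121, 0.0027]
eef_rot: [-1.57, 0.022, -1.756]
contact_force: [-0.0, -0.0, 0.2]
width: 0.0513
```

```bash
python3 -c "
from h import *
need([(63,-18,3),(63,-25,3),(67,-48,3)])
c=snap('side','s6');P=pts(c);L=(P[...,:2]-T0)@RT*1000;z=P[...,2]*1000
s=(abs(L[...,0]-65)<54)&(L[...,1]<50)&(L[...,1]>-25)&(z>20)&(z<120)
for lo in range(20,120,10):
  q=s&(z>lo)&(z<lo+10)
  if q.sum(): print(lo,q.sum(),L[q].min(0).round(),L[q].max(0).round())
"
```

```text
t 6.28 tcp tray [63.6 16.4] z 2.7 jaw-yaw rel tray -0.07 w 0.05131665693919867 F [-0.  -0.   0.2]
(63, -18, 3) tool xyz units [ 0.229 -0.007 -0.004]
(63, -25, 3) tool xyz units [ 0.276 -0.008 -0.004]
(67, -48, 3) tool xyz units [ 0.429 -0.011  0.023]
30 1 [119.  33.] [119.  33.]
40 10 [29.  9.] [91. 27.]
50 36 [23.  6.] [99. 27.]
60 43 [23.  7.] [100.  28.]
70 48 [22.  6.] [99. 28.]
80 38 [18.  3.] [110.  27.]
90 112 [12.  0.] [118.  29.]
100 80 [12. -1.] [119.  30.]
110 103 [11. -4.] [117.  33.]
```

Call:
move_arm([
  {"x": 0.08, "y": 0.03, "z": -0.004, "roll": 0, "gripper": -0.2},
  {"x": 0.16, "y": 0.03, "z": -0.004, "roll": 0, "gripper": -0.2},
  {"x": 0.2, "y": 0.03, "z": -0.004, "roll": 0, "gripper": -0.2},
  {"x": 0.23, "y": 0.03, "z": -0.004, "roll": 0, "gripper": -0.2},
  {"x": 0.26, "y": 0.03, "z": -0.004, "roll": 0, "gripper": -0.2},
  {"x": 0.28, "y": 0.03, "z": -0.002, "roll": 0, "gripper": -0.2},
  {"x": 0.3, "y": 0.03, "z": 0.004, "roll": 0, "gripper": -0.2},
  {"x": 0.32, "y": 0.03, "z": 0.01, "roll": 0, "gripper": -0.2},
  {"x": 0.34, "y": 0.03, "z": 0.016, "roll": 0, "gripper": -0.2},
  {"x": 0.36, "y": 0.03, "z": 0.022, "roll": 0, "gripper": -0.2},
  {"x": 0.38, "y": 0.03, "z": 0.028, "roll": 0, "gripper": -0.2},
])

```text
time: 7.25
tool_pos: [0.6071, -0.068, -0.0014]
eef_rot: [-1.567, 0.023, -1.755]
contact_force: [-0.2, 3.9, 1.9]
width: 0.0513
```

```bash
python3 m.py b
```

```text
side zmax 464.9227098590411
side carton 311 [  57.6 -118.4] [178.2  82.3] 87.9 box [  13.2 -208.9] [102.  -27.8]
side mate 1918 [ 58.3 134.2] [151.5  92.2] 89.7 box [11.8 58.2] [104.8 210.2]
side nl 2015 [-67.4 133.5] [153.3  92.4] 88.9 box [-115.1   56. ] [-19.6 211. ]
side nr 1229 [ -66.2 -133.8] [ 91.9 160. ] 0.3 box [-112.5 -214. ] [-19.9 -53.6]
side wall ((-3.4142608642578125, -1.78314208984375), (468.82269287109375, 272.0989074707031), 89.9814682006836)
top zmax 484.9656764634929
top carton 96 [  61.6 -140.3] [ 40.9 167.4] 24.0 box [   8.9 -225. ] [114.4 -55.5]
top mate 1200 [ 62.1 136. ] [ 92.4 154.2] 0.3 box [15.4 58.7] [108.8 213.4]
top nl 1288 [-63.5 135.2] [155.   92.5] 89.4 box [-110.5   57.3] [-16.5 213.1]
top nr 848 [ -62.3 -109.6] [105.2  91.8] 89.8 box [-108.3 -162.3] [-16.3 -56.8]
top wall ((-0.297821044921875, 0.295074462890625), (464.0290222167969, 272.7657165527344), 89.92117309570312)
t 7.35 tcp tray [ 69.4 -41. ] z -1.6 jaw-yaw rel tray -0.12 w 0.05145197145744256 F [-0.3  3.5  1.7]
(64, 15, 3) tool xyz units [-0.374 -0.023 -0.037]
(64, -48, 3) tool xyz units [ 0.046 -0.032 -0.036]
```

Call:
move_arm([
  {"x": 0.015, "y": 0, "z": 0.004, "roll": 0, "gripper": -0.2},
  {"x": 0.03, "y": 0, "z": 0.007, "roll": 0, "gripper": -0.2},
  {"x": 0.04, "y": 0, "z": 0.01, "roll": 0, "gripper": -0.2},
  {"x": 0.05, "y": 0, "z": 0.01, "roll": 0, "gripper": -0.2},
  {"x": 0.05, "y": 0, "z": 0.01, "roll": 0, "gripper": -0.2},
])

```text
time: 7.77
tool_pos: [0.6075, -0.0764, -0.0017]
eef_rot: [-1.566, 0.023, -1.757]
contact_force: [-0.6, 5.2, 3.1]
width: 0.0509
```

Call:
move_arm([
  {"x": 0.01, "y": 0, "z": 0, "roll": 0, "gripper": -0.2},
  {"x": 0.015, "y": 0, "z": 0, "roll": 0, "gripper": -0.2},
  {"x": 0.02, "y": 0, "z": 0, "roll": 0, "gripper": -0.2},
])

```text
time: 8.02
tool_pos: [0.6074, -0.0763, -0.0017]
eef_rot: [-1.566, 0.027, -1.756]
contact_force: [-0.2, 8.2, 1.9]
width: 0.0517
```

```bash
python3 -c "
from h import *
need([(64,-50,3)])"
```

```text
t 8.02 tcp tray [ 70.9 -47.5] z -1.7 jaw-yaw rel tray -0.07 w 0.05166644527122842 F [-0.2  8.2  1.9]
(64, -50, 3) tool xyz units [ 0.016 -0.032 -0.046]
```

Call:
move_arm([
  {"x": 0.02, "y": 0, "z": 0, "roll": 0, "gripper": -0.2},
  {"x": 0.04, "y": 0, "z": 0, "roll": 0, "gripper": -0.2},
  {"x": 0.06, "y": 0, "z": 0, "roll": 0, "gripper": -0.2},
  {"x": 0.06, "y": 0, "z": 0, "roll": 0, "gripper": -0.2},
])

```text
time: 8.35
tool_pos: [0.6056, -0.0762, -0.0016]
eef_rot: [-1.569, 0.039, -1.753]
contact_force: [-1.4, 14.0, 4.8]
width: 0.051
```

Call:
move_arm([
  {"x": -0.05, "y": 0, "z": 0, "roll": 0, "gripper": -0.2},
  {"x": -0.2, "y": 0, "z": 0, "roll": 0, "gripper": -0.2},
  {"x": -0.3, "y": -0.2, "z": 0, "roll": 0, "gripper": -0.2},
  {"x": -0.4, "y": -0.45, "z": 0, "roll": 0, "gripper": -0.2},
  {"x": -0.6, "y": -0.7, "z": 0, "roll": 0, "gripper": -0.2},
  {"x": -0.8, "y": -0.9, "z": 0, "roll": 0, "gripper": -0.2},
  {"x": -1, "y": -0.99, "z": 0, "roll": 0, "gripper": -0.2},
  {"x": -1, "y": -0.99, "z": 0, "roll": 0, "gripper": -0.2},
])

```text
time: 9.02
tool_pos: [0.6353, 0.0748, 0.1587]
eef_rot: [-1.557, 0.047, -1.743]
contact_force: [0.8, 2.3, 0.4]
width: 0.0512
```

Call:
move_arm([
  {"x": -0.25, "y": -0.1, "z": -0.1, "roll": 0, "gripper": -0.2},
  {"x": -0.5, "y": -0.2, "z": -0.2, "roll": 0, "gripper": -0.2},
  {"x": -0.7, "y": -0.3, "z": -0.3, "roll": 0, "gripper": -0.2},
  {"x": -0.8, "y": -0.4, "z": -0.4, "roll": 0, "gripper": -0.2},
  {"x": -0.8, "y": -0.5, "z": -0.5, "roll": 0, "gripper": -0.2},
  {"x": -0.8, "y": -0.5, "z": -0.5, "roll": 0, "gripper": -0.2},
])

```text
time: 9.52
tool_pos: [0.5795, 0.2051, 0.2416]
eef_rot: [-1.553, 0.049, -1.738]
contact_force: [-0.2, -0.5, -0.5]
width: 0.0514
```

```bash
python3 m.py c; python3 -c "
import cv2
i=cv2.imread('pics/ctop.png')[165:315,200:405];cv2.imwrite('pics/ctc.png',cv2.resize(i,None,fx=3.8,fy=3.8,interpolation=2))"
```

```text
side zmax 62.398911626705484
side carton 589 [  60.2 -136.7] [153.8  84.2] 89.5 box [  17.5 -214. ] [103.  -59.5]
side mate 1881 [ 58.6 135. ] [150.8  92.6] 89.8 box [12.  59.4] [105.2 210.6]
side nl 2014 [-67.3 133.7] [154.1  92.3] 88.9 box [-114.9   55.8] [-19.8 211.6]
side nr 1176 [ -65.7 -133. ] [ 92.  159.5] 0.6 box [-112.5 -213.2] [-18.9 -52.8]
side wall ((-3.77008056640625, -2.50634765625), (469.8725891113281, 272.1834411621094), 89.86859130859375)
top zmax 65.12237811285654
top carton 1358 [  67.5 -139.3] [153.7  92.7] 89.6 box [  20.6 -216.5] [114.4 -62.1]
top mate 1074 [ 62.5 135.7] [153.7  92.4] 89.4 box [15.5 58.4] [109.5 213.1]
top nl 245 [-39.4  75.5] [96.6 49.3] 43.2 box [-91.5  24.5] [ 12.7 126.6]
top nr 1477 [ -62.1 -135. ] [ 92.  156.5] 0.7 box [-109.1 -213.9] [-15.1 -56.2]
top wall ((0.0662689208984375, -0.0164794921875), (273.0025939941406, 463.8767395019531), 0.08623998612165451)
t 9.62 tcp tray [ -5.3 219.4] z 238.1 jaw-yaw rel tray 0.52 w 0.05120352112175534 F [ 0.2 -0.7 -0.1]
(64, 15, 3) tool xyz units [1.435 1.512 0.425]
(64, -48, 3) tool xyz units [1.855 1.493 0.421]
```

View pics/ctc.png

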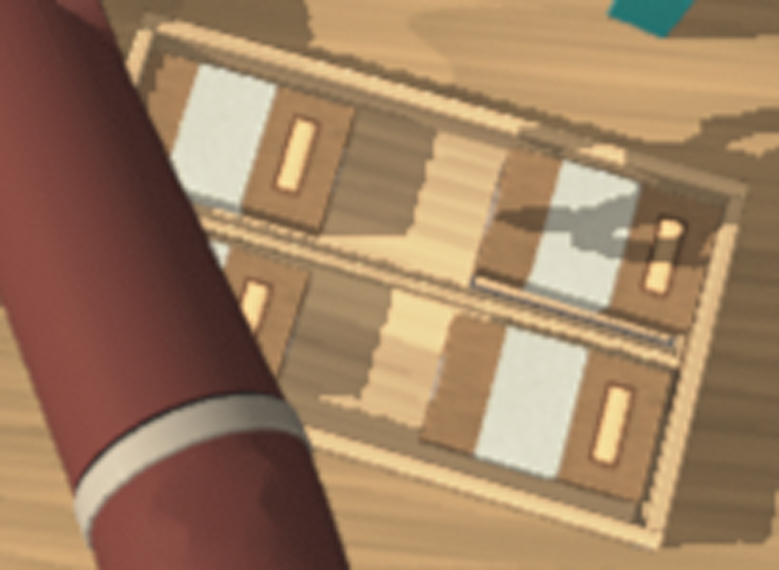

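The top crop shows the carton square in the outlined place, front against the end wall at (705,270). The near-side outline is still visible along (475,278)–(680,340), so it sits a little toward +x. I'll measure that offset the same way for all the cartons.

```bash
python3 -c "
from h import *
for n in ('ctop','cside'):
    c=np.load(f'pics/{n}.npz');P=pts(c);L=(P[...,:2]-T0)@RT*1000;z=P[...,2]*1000
    for nm,x0,x1,ya,yb in [('carton',8,122,-200,-80),('mate',8,122,80,200),('nr',-122,-6,-200,-80)]:
        e=[]
        for a in range(ya,yb,8):
            q=(abs(z-60)<4)&(L[...,0]>x0)&(L[...,0]<x1)&(L[...,1]>a)&(L[...,1]<a+8)
            if q.sum()>20: x=L[...,0][q]; e.append((a+4,x.min(),x.max()))
        e=np.array(e); print(n,nm,np.median(e[:,1:],axis=0).round(1),'slopes deg',np.degrees([np.polyfit(e[:,0],e[:,k],1)[0] for k in (1,2)]).round(2))
    for nm,x0,x1,ya,yb in [('carton',25,105,-232,-30),('mate',25,105,30,232),('nr',-105,-25,-232,-30)]:
        e=[]
        for a in range(x0,x1,8):
            q=(abs(z-60)<4)&(L[...,1]>ya)&(L[...,1]<yb)&(L[...,0]>a)&(L[...,0]<a+8)
            if q.sum()>20: y=L[...,1][q]; e.append((a+4,y.min(),y.max()))
        e=np.array(e); print(n,nm,'y',np.median(e[:,1:],axis=0).round(1),'slopes',np.degrees([np.polyfit(e[:,0],e[:,k],1)[0] for k in (1,2)]).round(2))
"
```

```text
ctop carton [ 21.3 115.6] slopes deg [0.4  0.71]
ctop mate [ 16.5 110.3] slopes deg [13.27 -0.13]
ctop nr [-108.3  -13.9] slopes deg [-0.53 -0.15]
ctop carton y [-220.1  -59.6] slopes [ 0.04 -0.49]
ctop mate y [ 59.5 207.7] slopes [ 0.18 40.97]
ctop nr y [-220.3  -54.1] slopes [0.3 1. ]
cside carton [ 28.  103.2] slopes deg [-20.4    6.34]
cside mate [ 13. 121.] slopes deg [-0.13  0.1 ]
cside nr [-110.7  -24.9] slopes deg [-0.69  6.48]
cside carton y [-171.5  -61.3] slopes [  5.89 -31.89]
cside mate y [ 58.2 231. ] slopes [-0.1  -0.24]
cside nr y [-225.4  -53.6] slopes [-1.26  1.29]
```

The checks agree: the carton spans y = -220.1 to -59.6 mm, so it's snug, and its yaw is under about 0.7°. The other cartons haven't moved and the arm is clear, so I'm handing in.

```bash
python3 -c "
from h import *
print(arm.job_done(), arm.get_obs()['time'])"
```

```text
the job is handed in; nothing more can be done
the job is handed in; nothing more can be done
```

The carton now lies flat in the outlined place, square and snug against the -y end wall. I tipped it by pushing about 20 mm below its top, then slid it about 27 mm along the tray floor with the half-open fingers. It was never gripped or lifted. I handed in about 10 s into the 38 s limit, with the arm raised clear of everything.

**Final checks (top-camera depth):**
- **Along the row:** the carton spans y = -220.1 to -59.6 mm in the tray frame, so its centre is at -139.9 mm against a target of -140 mm. It held still against a 14 N push into the wall.
- **Squareness:** its yaw is about 0.5°, with single edges reading between 0° and 0.7°.
- **Neighbours:** row_mate and near_right read as before within noise. The arm hid near_left in the last top view, but the side view shows it unmoved. I never went near the shaker and did not measure it.

**What was off or disagreed:**
- **Sideways position:** the carton sits about 4–5 mm toward the far side wall, because I steered it slightly too far while sliding. Its edge overlaps the painted line on that side by about 1.5 mm. I left it, since pressing on its top to drag it back could have spoiled the snug fit.
- **Fingertips:** the side and wrist cameras both showed the fingertips about 42 mm short of the stated TCP. A no-contact test agreed, so I set the pushing heights from the cameras.
- **Side camera:** its tray position differed from the top camera's by about 3 mm, and shadows spoiled its final edge readings on the carton, so the figures above come from the top camera.

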